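# Pointing check of a dispensing tray, then print the label

## Robot

A 6-joint arm with a two-finger parallel gripper is mounted at the origin on the work surface. World frame = base frame: x ahead of the robot, y to its left, z up, the work surface at z = 0. Lengths are in m, angles in degrees, forces in N, time in s.
With the tool pointing down it reaches from about 0.15 to 0.775 m from the base axis. Payload 6.1 kg.
Tool frame: the origin (TCP) lies midway between the tips of the shut fingers; the grasp point (between the pads) lies 19 mm behind it; z points along the fingers, y is the direction in which the jaws open and shut (so a half turn about z gives the same grasp; the last joint's range is limited). The gripper opens to 85 mm and grips with 20 to 120 N. Pads are 22 mm wide; open, the fingers measure 114 mm over their backs; the gripper's body (76 mm by 85 mm) begins 54 mm behind the grasp point. The pads swing forward as they close: fully open they stand 13 mm farther back than shut.
Start: joints at [65.718, 7.208, -2.269, 80.523, 0, 90], TCP at [0.216, 0.479, 0.231] pointing down, gripper open.
Joint ranges: [-155.77, 155.77], [-54.66, 111.73], [-72.52, 77.12], [-102.08, 115.82], [-83.92, 84.16], [-180, 180]. Speed limits (degrees/s): [136.94, 136.94, 172.46, 180, 180, 180].

## Interface

Orientations are given as [roll, pitch, yaw] about the fixed x, y, z axes, in that order (R = Rz(yaw) Ry(pitch) Rx(roll)).
In Python, from cell import robot gives the robot as it stands.
- The arm moves only by the shell command python3 -m inch 'ROWS' [FORCE]. ROWS is JSON, a list of rows, each a list of 7 numbers: the shift along the world's x, y, z in m, then the turn, a rotation vector about the world's x, y, z in degrees, then the finger opening in m, from 0 to 0.0854. A call has 1 to 8 rows; each row is the pose to reach, as a shift and turn from the pose commanded when the call began; what a row does not reach only later rows make up. A row lasts 1/10 s, in which the tool goes at most 50 mm and 8.59 degrees, less where a joint would pass 70% of its speed; a pose out of reach is approached as far as the arm can. A call with a gripper value outside its range is refused whole. The fingers move at their own pace and stop on an object; FORCE is the grip in N (left out, the last holds). Time passes only in rows, so rows that repeat a pose let the fingers close. It gives the time, the measured TCP pose, the force and the opening at its end, in the units of the state.
- robot.sense(): the state, without advancing time (a new reading comes with each control period).
- robot.get_image(name): name is "side" or "top"; returns a dict with "img" (480x640x3 uint8, red, green, blue), "fx", "fy", "cx", "cy" (pixels), "rvec" (rotation vector, rad) and "tvec" (3), from world to camera coordinates, as OpenCV has them. Camera axes: x right, y down, z forward; pixel columns grow to the right and rows downward; lengths in m; the calibration is good to about 2 mm. A picture is of the moment at which its call begins. There is no depth.
- robot.finish_job(): hands the job in, once; it reports no verdict.
The state is a dict: "t": time; "joints": joint angles; "joint_vel": joint speeds; "joint_efforts": joint torques, N m; "ee_pos": TCP position; "eef_rot": TCP orientation; "wrist_force": force on the tool from outside, world axes, zero at the start; "torque": the same for the moment, N m; "width": finger opening in m.
Only numpy, scipy, OpenCV 4.12 (cv2) and the standard library are available. Lean on these libraries where they do the work, as an engineer would, in place of code of your own. Each camera call takes 0.05 s, during which the arm holds its last target.

## Task

Do the pointing check of the medicines in the black dispensing tray: with the gripper closed like a pointing finger, hold the fingertips about two centimetres above the middle of the taller tablet bottle's cap for two seconds, then likewise above the lid of the low, wide ointment jar. The check done, press the large print key of the label printer fully down with the fingertips and let it spring back up. Do not touch or move any of the medicines or other things on the desk, do not bring the fingers down over the other medicines in the tray, and leave the printer's small keys alone.

Things in the scene. Friction and masses are not known exactly. Their poses are not given: they have to be found in the camera images.
- tall_bottle_top (a point): Centre of the flat cap top of the taller of the two tablet bottles in the tray: white plastic screw-cap bottle, 54 mm diameter, 100 mm tall, cap 47 mm across. It stands upright and loose on the tray floor; this point is 104 mm above the desk, z up.
- jar_top (a point): Centre of the flat lid top of the ointment jar in the tray: the low, wide white screw-lid jar, 68 mm diameter, 40 mm tall, loose; this point is 44 mm above the desk, z up.
- short_bottle_top (a point): Centre of the cap top of the shorter tablet bottle in the tray (44 mm diameter, 62 mm tall, same make as the tall one, loose). Not to be pointed at. 66 mm above the desk.
- dropper_top (a point): Top of the small eye-drop bottle in the tray (25 mm diameter, 62 mm tall, tapered cap, loose). Not to be pointed at. 66 mm above the desk.
- carton_top (a point): Centre of the top of the small white medicine carton standing in the tray (34 x 42 x 78 mm tall, loose). Not to be pointed at. 82 mm above the desk.
- tall_bottle: The taller tablet bottle; origin at the centre of its underside.
- jar: The ointment jar; origin at the centre of its underside.
- short_bottle: The shorter tablet bottle; origin at the centre of its underside.
- dropper: The eye-drop bottle; origin at the centre of its underside.
- carton: The small carton; origin at the centre of its underside.
- tray: Black dispensing tray, fixed, 230 (its x) x 320 (its y) mm with 40 mm walls (246 x 328 mm over the rim) and a 4 mm floor, a flat prescription slip lying in it; origin at the centre of its underside. It stands on the left or on the right of the desk, with the printer on the other side; the five medicines stand in it in any arrangement, about 100 mm apart.
- printer: Grey desktop label printer, fixed, 220 deep (its x) x 180 wide (its y) mm; origin at the centre of its underside, front (label slot) towards its -x, the robot's side. A flat key panel 128 mm above the desk runs along the front 60 mm of its top; behind it the cover rises 2 mm, and the rounded hump over the paper roll, from about 45 to 135 mm behind the key panel's rear edge, reaches 158 mm.
- print_key_top (a point): Centre of the top of the print key: the largest key on the printer's panel, round, 28 mm diameter, off-white, standing 7 mm above the panel (135 mm above the desk) 26 mm from the printer's front edge and 45 mm to the right (printer's -y) of its middle. Moves down with the key.
- print_key (a joint): Travel of the print key in m: 0 up, 0.005 fully down. A spring returns it; it takes about 1.5 N to start it and 4 N to hold it fully down.
- feed_key (a joint): Travel of the first small key (15 mm diameter, 75 mm to the left of the print key), 0 up, 0.005 down. Not to be pressed.
- power_key (a joint): Travel of the second small key (15 mm diameter, 107 mm to the left of the print key), 0 up, 0.005 down. Not to be pressed.
- stock_a: White stock bottle, 64 mm diameter, 105 mm tall, loose at the back of the desk; origin at the centre of its underside. Leave alone.
- stock_b: A second stock bottle like it, loose at the back. Leave alone. Round about stand fixed things: an open laptop (230 mm tall) at the far right end of the desk, a telephone (90 mm) and a low drawer unit (155 mm) at the left end, bins and a slip file (to 130 mm, pens to 150 mm) along the back.
- saline_carton: Carton 75 x 115 x 95 mm tall, loose at the back left; origin under its centre. Leave alone.
- stapler: Black stapler, 125 x 34 x 45 mm tall, loose at the near left; origin under its centre. Leave alone.
- mouse: Black computer mouse, 100 x 60 x 33 mm tall, loose at the near right; origin under its centre. Leave alone.
There are look-alikes about, which are no part of the job. Leave any blue or purple look-alike of the jar alone.

How it is judged:
By the outcome, as a careful person would: the job done as asked, in the order asked, and still so for the second after the job is handed in, with the robot touching nothing.
It also fails if it takes over 53 s, if anything falls off the work surface, if the arm or the gripper's body presses on something with over 40 N, if the wrist force passes 120 N, or if a joint passes its speed limit or range.

## Working session

There is one attempt and no reset: what is moved stays moved. The work goes in short steps, Python scripts to look and compute and a shell command to move; the robot and the scene stay as the last step left them, time stands still between calls to the robot, and variables do not carry over. Pictures are saved under pics/ and viewed, and the job is handed in when it is done.

```bash
ls -la && mkdir -p pics
cat > h.py <<'E'
import numpy as np, cv2
from cell import robot
def cam(name):
    d=robot.get_image(name)
    R,_=cv2.Rodrigues(np.array(d["rvec"],float)); t=np.array(d["tvec"],float).reshape(3)
    K=np.array([[d["fx"],0,d["cx"]],[0,d["fy"],d["cy"]],[0,0,1.]])
    return d["img"],K,R,t
def ray(K,R,t,u,v):
    d=R.T@np.linalg.inv(K)@np.array([u,v,1.]); return -R.T@t, d/np.linalg.norm(d)
def onplane(K,R,t,u,v,z):
    c,d=ray(K,R,t,u,v); return c+d*(z-c[2])/d[2]
def proj(K,R,t,p):
    q=K@(R@np.array(p,float)+t); return q[:2]/q[2]
def tri(c1,d1,c2,d2):
    A=np.stack([d1,-d2],1); s=np.linalg.lstsq(A,c2-c1,rcond=None)[0]
    a=c1+s[0]*d1; b=c2+s[1]*d2; return (a+b)/2,np.linalg.norm(a-b)
E
python3 - <<'E'
from h import *
import pickle
print(robot.sense())
o={}
for n in ("side","top"):
    o[n]=cam(n); img,K,R,t=o[n]
    cv2.imwrite(f"pics/{n}0.png",img[:,:,::-1]); print(n,K[0,0],K[1,1],K[0,2],K[1,2],"C",-R.T@t, "fwd",R[2])
pickle.dump(o,open("o0.pkl","wb"))
E
```

```text
total 12
drwxr-xr-x  3 agent agent 4096 Dec  5 18:06 .
drwxr-xr-x 23 root  root  4096 Dec  5 18:06 ..
drwxr-xr-x  2 agent agent 4096 Dec  5 18:06 pics
{'t': 0.0, 'joints': array([ 6.57191074e+01,  7.24290140e+00, -2.32600001e+00,  8.05212896e+01,
        1.11666319e-03,  9.00014666e+01]), 'joint_vel': array([ 0.02993125,  0.05572904, -0.13295237, -0.12435571, -0.02535676,
       -0.02651516]), 'joint_efforts': array([-2.86808768e-05, -4.35911107e+01,  3.52927637e+01,  1.74082752e-02,
        3.08625795e-05,  5.17424311e-06]), 'ee_pos': array([0.21572263, 0.47821181, 0.23051674]), 'eef_rot': array([-1.79909809e+02, -1.11435322e-03,  1.55717639e+02]), 'wrist_force': array([ 0.18816012, -0.81719467, -0.21727918]), 'torque': array([ 0.01948228,  0.03823351, -0.00486554]), 'width': 0.08548391723814378}
side 537.2247445357317 537.2247445357317 320.90186956783043 250.16870289635716 C [-0.24244522 -0.82885078  0.80546719] fwd [ 0.55528381  0.65276718 -0.51532019]
top 538.2902476673983 538.2902476673983 321.5420197220277 241.63768092793475 C [0.43853108 0.07817306 1.39436792] fwd [ 0.0851894  -0.01838877 -0.99619507]
```

View pics/top0.png

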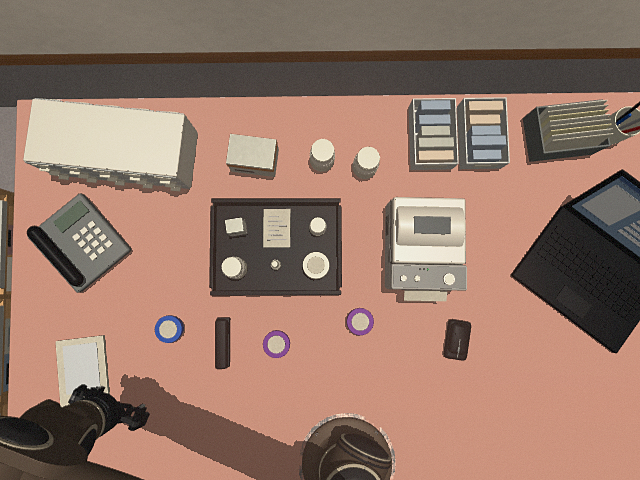

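View pics/side0.png

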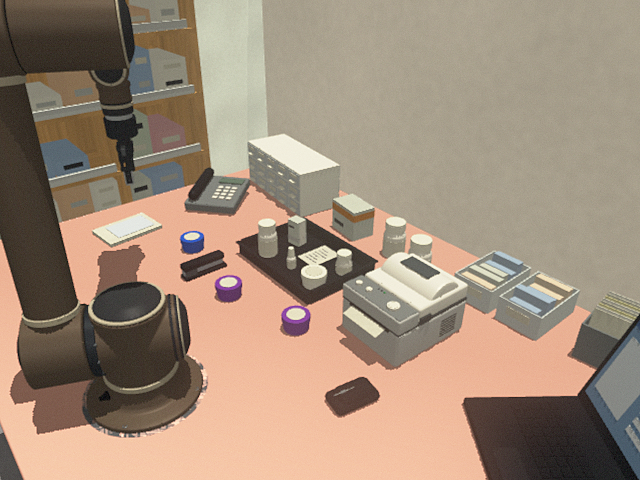

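The top view shows the tray around (275,247). In it are the tall bottle (234,267), jar (316,265), short bottle (318,226), dropper (275,264) and carton (235,227). The printer is on the right with the print key near (449,279). The side view agrees: tall bottle (267,227), jar (314,275). I'll zoom in next.

Run:
```python
from h import *
import pickle
o=pickle.load(open("o0.pkl","rb"))
def crop(n,x0,y0,w,h,s,f):
    c=o[n][0][y0:y0+h,x0:x0+w,::-1]; cv2.imwrite(f,cv2.resize(c,None,fx=s,fy=s,interpolation=cv2.INTER_CUBIC))
crop("top",205,190,280,120,2.8,"pics/tz.png")
crop("side",230,195,240,180,3.3,"pics/sz.png")
```

```text
(no output)
```

View pics/tz.png

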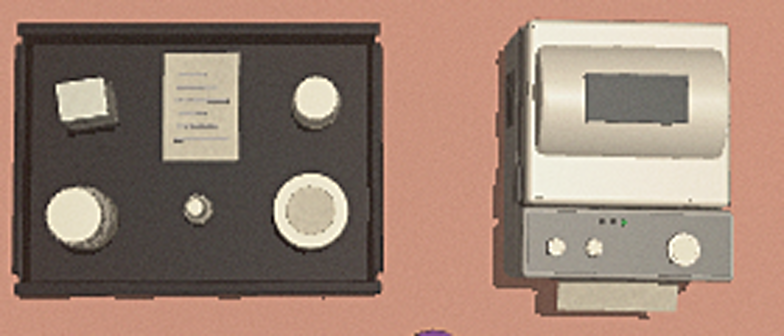

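View pics/sz.png

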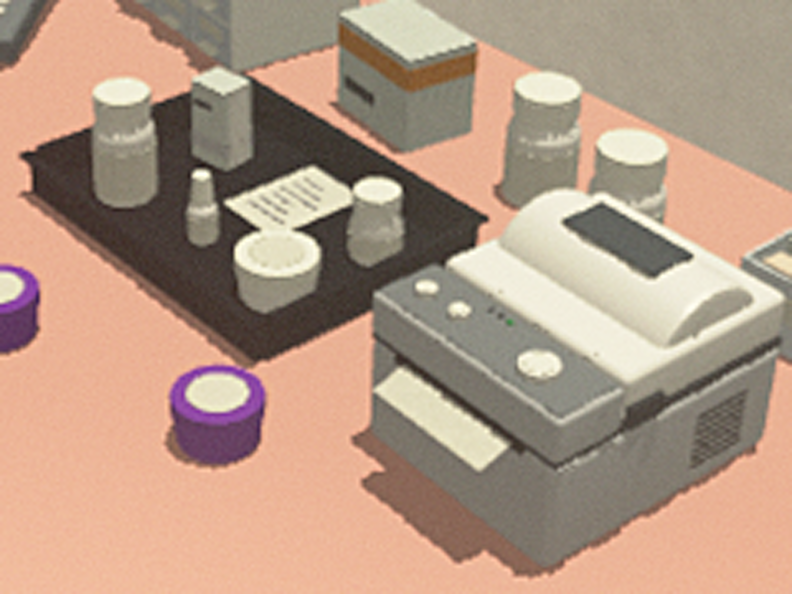

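In the zoom, the lit cap tops and key are distinctly brighter than their sides. I'll mask those tops in both views and triangulate.

```bash
cat > seg.py <<'E'
from h import *
def blob(img,seed,thr,win=22,f=4):
    x0,y0=int(seed[0])-win,int(seed[1])-win
    g=cv2.cvtColor(img,cv2.COLOR_RGB2GRAY)[y0:y0+2*win+1,x0:x0+2*win+1]
    g=cv2.GaussianBlur(g,(0,0),0.6)
    G=cv2.resize(g,None,fx=f,fy=f,interpolation=cv2.INTER_CUBIC)
    m=(G>thr).astype(np.uint8)
    n,l,s,c=cv2.connectedComponentsWithStats(m)
    k=l[int((seed[1]-y0+.5)*f),int((seed[0]-x0+.5)*f)]
    if k==0: return None
    b=(l==k).astype(np.uint8)
    cs,_=cv2.findContours(b,cv2.RETR_EXTERNAL,cv2.CHAIN_APPROX_NONE)
    ct=max(cs,key=cv2.contourArea)
    e=cv2.fitEllipse(ct)
    toc=lambda p:((p[0]+.5)/f-.5+x0,(p[1]+.5)/f-.5+y0)
    return toc(e[0]),(e[1][0]/f,e[1][1]/f),s[k][4]/f/f,np.array([toc(p[0]) for p in ct])
E
python3 - <<'E'
from seg import *
import pickle
o=pickle.load(open("o0.pkl","rb"))
seeds={"tall":((231,267),(267,223)),"jar":((307,265),(303,272)),"short":((318,225),(344,253)),"key":((449,279),(394,305)),"feed":((417,278),(369,289)),"power":((404,278),(359,281)),"carton":((234,225),(297,219))}
for k,(s1,s2) in seeds.items():
    for n,s in (("top",s1),("side",s2)):
        g=cv2.cvtColor(o[n][0],cv2.COLOR_RGB2GRAY)
        print(k,n,"I",g[s[1],s[0]],end=" ")
        for thr in (150,170,185,195,205):
            r=blob(o[n][0],s,thr)
            print(thr,None if r is None else tuple(np.round([*r[0],*r[1],r[2]],1)),end=" | ")
        print()
E
```

```text
tall top I 222 150 (np.float64(231.1), np.float64(266.4), np.float64(19.2), np.float64(19.9), np.float64(305.8)) | 170 (np.float64(231.0), np.float64(266.4), np.float64(18.8), np.float64(19.2), np.float64(290.7)) | 185 (np.float64(231.0), np.float64(266.4), np.float64(18.5), np.float64(18.8), np.float64(280.4)) | 195 (np.float64(231.0), np.float64(266.4), np.float64(18.3), np.float64(18.5), np.float64(272.1)) | 205 (np.float64(231.0), np.float64(266.4), np.float64(18.0), np.float64(18.2), np.float64(263.8)) | 
tall side I 237 150 (np.float64(261.6), np.float64(216.0), np.float64(33.5), np.float64(49.9), np.float64(1096.5)) | 170 (np.float64(261.5), np.float64(215.9), np.float64(33.3), np.float64(49.4), np.float64(1061.1)) | 185 (np.float64(261.3), np.float64(215.8), np.float64(32.8), np.float64(48.9), np.float64(1025.8)) | 195 (np.float64(266.3), np.float64(221.7), np.float64(8.7), np.float64(17.8), np.float64(126.6)) | 205 (np.float64(266.3), np.float64(221.9), np.float64(8.0), np.float64(17.0), np.float64(111.6)) | 
jar top I 162 150 (np.float64(315.6), np.float64(264.8), np.float6
[... 5094 characters left out ...]
4(233.9), np.float64(225.0), np.float64(14.1), np.float64(18.8), np.float64(197.5)) | 205 (np.float64(233.9), np.float64(225.0), np.float64(13.7), np.float64(18.5), np.float64(161.8)) | 
carton side I 220 150 (np.float64(284.6), np.float64(216.7), np.float64(17.9), np.float64(33.2), np.float64(297.4)) | 170 (np.float64(284.6), np.float64(216.6), np.float64(16.7), np.float64(32.4), np.float64(268.4)) | 185 (np.float64(284.5), np.float64(216.6), np.float64(15.7), np.float64(32.0), np.float64(242.3)) | 195 (np.float64(296.0), np.float64(218.8), np.float64(5.9), np.float64(15.2), np.float64(66.8)) | 205 (np.float64(296.3), np.float64(218.9), np.float64(5.5), np.float64(13.5), np.float64(57.2)) |
```

Run:
```python
from seg import *
import pickle
o=pickle.load(open("o0.pkl","rb"))
img=o["side"][0]; g=cv2.cvtColor(img,cv2.COLOR_RGB2GRAY)
np.set_printoptions(linewidth=250)
print(g[258:292,298:332])
```

```text
[[ 48  65 173 ... 237 228 218]
 [ 53  46  42 ... 205 144  77]
 [ 59  61  46 ...  73  40  53]
 ...
 [ 58  56  64 ...  55  55  59]
 [ 62  57  56 ...  55  51  58]
 [ 59  57  53 ...  58  54  59]]
```

Run:
```python
from seg import *
import pickle
o=pickle.load(open("o0.pkl","rb"))
img=o["side"][0]; g=cv2.cvtColor(img,cv2.COLOR_RGB2GRAY)
for r in range(260,292): print(r," ".join("%3d"%v for v in g[r,299:332]))
```

```text
260  61  46  44  64 175 226 232 232 227 228 231 219 201 178 194 224 234 226 223 228 224 229 228 227 235 239 230 219 187 135  73  40  53
261  60  62  58  48  43 126 201 234 234 226 230 228 232 192 148 180 202 225 232 229 227 230 235 238 230 221 161  79  45  43  52  59  63
262  61  55  59  57  53  39 102 193 227 234 231 227 225 232 222 190 156 209 232 230 235 234 230 223 163  79  40  50  57  60  64  59  59
263  60  65  60  64  58  55  45  54 148 206 227 227 223 226 228 231 223 224 233 223 212 183 131  71  40  47  52  62  66  61  57  59  59
264  59  62  64  61  56  59  50  36  51 107 211 235 229 225 229 229 228 229 236 185 102  54  36  40  54  59  61  66  62  65  58  61  61
265  63  55  58  56  48  42  65 137 177 184 231 242 240 237 236 237 236 237 244 231 201 177 146  86  49  54  56  61  62  68  57  62  64
266  70  57  57  47  71 140 186 240 252 246 231 230 236 231 230 229 232 235 230 238 245 252 241 197 150  80  43  58  62  66  65  60  63
267  61  58  54  93 173 244 252 244 231 228 210 214 225 225 223 222 224 223 213 222 234 238 243 249 242 196 110  48  52  61  58  65  64
268  57  48 
[... 2551 characters left out ...]
  51  55  57  57  61
287  65  65  63  63  49  82 125 139 139 138 139 140 140 144 137 138 132 107  69  53  60  64  62  59  58  63  55  59  64  57  57  58  55
288  63  67  67  65  64  53  61 112 134 138 142 150 140 135 105  82  70  56  61  63  57  58  64  55  58  57  58  58  59  52  65  54  56
289  56  64  62  65  62  63  55  58  67  92 122 134 103  80  73  56  57  64  58  59  61  53  59  57  52  60  54  62  62  62  55  55  59
290  57  56  61  67  63  63  66  60  56  53  61  62  55  64  62  63  63  61  60  58  53  55  61  60  58  60  59  57  62  59  55  51  58
291  57  53  57  59  70  62  66  59  64  61  62  58  53  55  58  65  58  60  57  60  55  64  52  52  59  55  57  60  59  60  58  54  59
```

Run:
```python
from seg import *
import pickle
o=pickle.load(open("o0.pkl","rb"))
top,side=o["top"],o["side"]
def tr(k,a,b):
    c1,d1=ray(*top[1:],*a); c2,d2=ray(*side[1:],*b); p,e=tri(c1,d1,c2,d2); return p,e
im=side[0].copy(); im[:265]=0
j=blob(im,(303,272),182); jp=j[3][j[3][:,1]>265.3]
e=cv2.fitEllipse(jp.astype(np.float32)); print("jar side ellipse",e)
P={}
P["tall"]=(blob(top[0],(231,267),170)[0],blob(side[0],(267,223),195)[0])
P["jar"]=(blob(top[0],(307,265),150)[0],e[0])
P["short"]=(blob(top[0],(318,225),170)[0],blob(side[0],(344,253),195)[0])
P["key"]=(blob(top[0],(449,279),185)[0],blob(side[0],(394,305),185)[0])
P["feed"]=(blob(top[0],(417,278),185)[0],blob(side[0],(369,288),185)[0])
P["power"]=(blob(top[0],(404,278),185)[0],blob(side[0],(359,281),185)[0])
P["carton"]=(blob(top[0],(234,225),185)[0],blob(side[0],(297,219),195)[0])
H=dict(tall=.104,jar=.044,short=.066,key=.135,feed=.130,power=.130,carton=.082)
for k,(a,b) in P.items():
    p,e=tr(k,a,b)
    print(k,"tri",np.round(p,4),"gap",round(e,4),"top@h",np.round(onplane(*top[1:],*a,H[k])[:2],4),"side@h",np.round(onplane(*side[1:],*b,H[k])[:2],4))
# diam check in top: 
def width(k,seed,thr,h):
    r=blob(top[0],seed,thr); q=np.array([onplane(*top[1:],*u,h)[:2] for u in r[3]]); (c,d)=cv2.minEnclosingCircle(q.astype(np.float32)); print(k,"diam",2*np.sqrt(cv2.contourArea(q.astype(np.float32))/np.pi),"c",q.mean(0))
width("tall",(231,267),140,.104); width("jar",(307,265),140,.044); width("short",(318,225),140,.066); width("key",(449,279),175,.135)
```

```text
jar side ellipse ((313.52813720703125, 271.3330993652344), (14.109674453735352, 25.338485717773438), 90.35504913330078)
tall tri [0.4937 0.2715 0.1051] gap 0.0009 top@h [0.4934 0.2719] side@h [0.4952 0.2729]
jar tri [0.4964 0.069  0.0423] gap 0.0007 top@h [0.4961 0.0692] side@h [0.4951 0.0668]
short tri [0.5953 0.0625 0.0648] gap 0.001 top@h [0.5948 0.0629] side@h [0.5944 0.0608]
key tri [ 0.454  -0.2424  0.1349] gap 0.0008 top@h [ 0.4537 -0.2421] side@h [ 0.4542 -0.2427]
feed tri [ 0.4573 -0.1674  0.1349] gap 0.0006 top@h [ 0.4572 -0.1682] side@h [ 0.4627 -0.1628]
power tri [ 0.4582 -0.1354  0.1353] gap 0.0007 top@h [ 0.458  -0.1361] side@h [ 0.464  -0.1302]
carton tri [0.5953 0.268  0.0818] gap 0.0006 top@h [0.5955 0.2678] side@h [0.5948 0.2679]
tall diam 0.04729621035245704 c [0.49495299 0.26949084]
jar diam 0.06653652835291264 c [0.49617648 0.06908422]
short diam 0.03847113934134047 c [0.59457198 0.06282995]
key diam 0.02677462886628918 c [ 0.4538071  -0.24219623]
```

Measured by triangulation, ray gap under 1 mm:

| Point | Position (m) | Check |
|---|---|---|
| Tall cap | (0.494, 0.272, 0.105) | diameter 47 mm, as given |
| Jar lid | (0.496, 0.069, 0.042) | diameter 67 mm, given 68 |
| Print key | (0.454, -0.242, 0.135) | 75 mm and 107 mm from the small keys, as given |

Next I close the fingers and move towards the tall bottle at a safe height.

```bash
python3 -m inch '[[0.005,-0.004,0,0,0,-1,0],[0.02,-0.015,0,0,0,-3,0],[0.04,-0.03,0,0,0,-6,0],[0.06,-0.045,0,0,0,-8,0],[0.08,-0.06,0,0,0,-11,0],[0.1,-0.075,0,0,0,-13,0],[0.12,-0.09,0,0,0,-16,0],[0.135,-0.1,0,0,0,-18,0]]' 20
```

```text
t: 0.9
ee_pos: [0.352, 0.3771, 0.2312]
eef_rot: [-180.0, 0.0, 137.5]
wrist_force: [-0.2, -0.3, -0.2]
width: 0.0002
```

```bash
python3 -m inch '[[0.02,-0.015,0,0,0,-3,0],[0.04,-0.03,0,0,0,-6,0],[0.06,-0.045,0,0,0,-8,0],[0.08,-0.06,0,0,0,-11,0],[0.1,-0.075,0,0,0,-14,0],[0.12,-0.09,0,0,0,-16,0],[0.135,-0.1,0,0,0,-18,0],[0.142,-0.106,0,0,0,-19,0]]' && python3 -m inch '[[0,0,0,0,0,0,0],[0,0,0,0,0,0,0]]'
```

```text
t: 1.7
ee_pos: [0.494, 0.2715, 0.2309]
eef_rot: [-180.0, 0.0, 118.5]
wrist_force: [0.1, 1.6, 1.0]
width: 0.0001
t: 1.9
ee_pos: [0.4925, 0.2728, 0.2312]
eef_rot: [-180.0, -0.0, 118.7]
wrist_force: [0.0, 0.5, 0.9]
width: 0.0002
```

```bash
python3 -m inch '[[0,0,-0.01,0,0,0,0],[0.001,-0.001,-0.025,0,0,0,0],[0.001,-0.001,-0.04,0,0,0,0],[0.001,-0.001,-0.055,0,0,0,0],[0.001,-0.001,-0.065,0,0,0,0],[0.001,-0.001,-0.07,0,0,0,0],[0.001,-0.001,-0.07,0,0,0,0]]'
python3 - <<'E'
from h import *
o={}
for n in ("side","top"):
    o[n]=cam(n); img,K,R,t=o[n]
    s=robot.sense(); p=s["ee_pos"]; uv=proj(K,R,t,p); b=proj(K,R,t,[.4937,.2715,.105])
    print(n,"tcp",p,"px",uv,"cap px",b)
    x,y=int(b[0])-60,int(b[1])-45
    c=cv2.resize(np.ascontiguousarray(img[y:y+90,x:x+120,::-1]),None,fx=6,fy=6,interpolation=cv2.INTER_CUBIC)
    for q,col in ((uv,(0,0,255)),(b,(0,255,0))): cv2.drawMarker(c,(int((q[0]-x+.5)*6),int((q[1]-y+.5)*6)),col,cv2.MARKER_CROSS,14,1)
    cv2.imwrite(f"pics/{n}1.png",c)
E
```

```text
t: 2.6
ee_pos: [0.4933, 0.2716, 0.1606]
eef_rot: [-179.9, -0.0, 118.8]
wrist_force: [1.4, 0.5, -0.8]
width: -0.0001
side tcp [0.4936533  0.27173118 0.16132527] px [265.17728356 203.39040577] cap px [266.1767929  221.75346567]
top tcp [0.49397831 0.27178915 0.16180874] px [227.2370637  265.14488212] cap px [231.11122114 266.25853598]
```

View pics/side1.png

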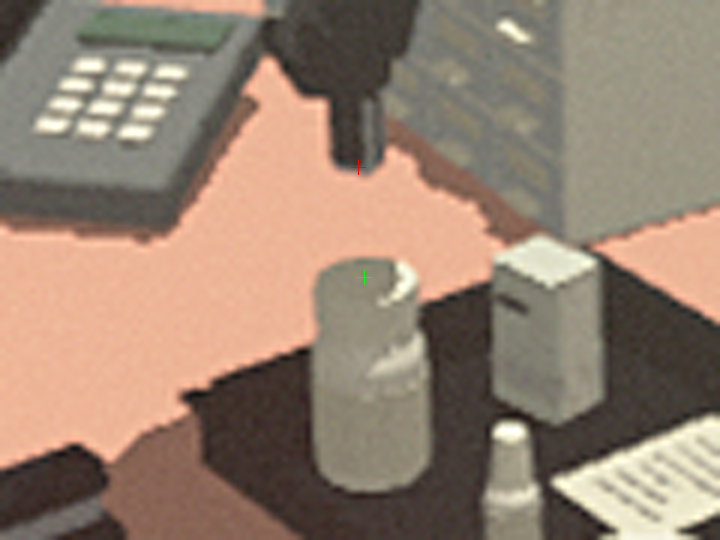

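View pics/top1.png

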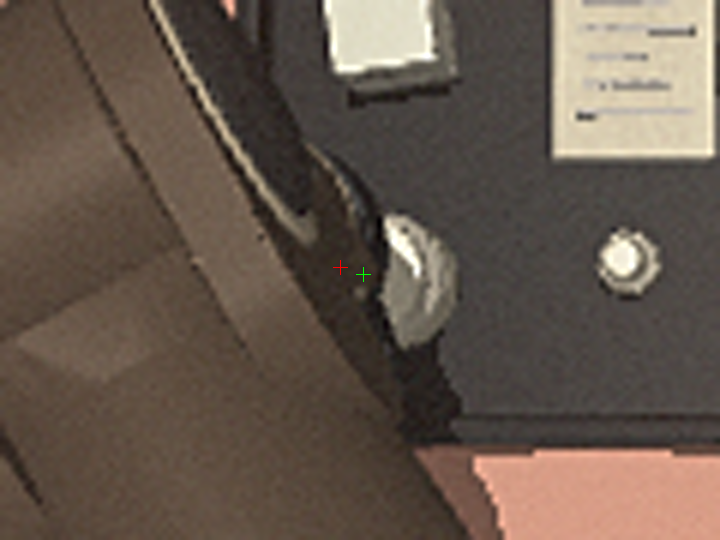

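The side view shows the shut fingertips at crop pixel (357,168), right on the TCP mark and straight over the cap centre (364,277). I'll go down to 20 mm above the cap and hold.

```bash
python3 -m inch '[[0,0,-0.008,0,0,0,0],[0,0,-0.018,0,0,0,0],[0,0,-0.027,0,0,0,0],[0,0,-0.033,0,0,0,0],[0,0,-0.036,0,0,0,0],[0,0,-0.0365,0,0,0,0],[0,0,-0.0365,0,0,0,0]]' && python3 -m inch '[[0,0,0,0,0,0,0],[0,0,0,0,0,0,0],[0,0,0,0,0,0,0],[0,0,0,0,0,0,0],[0,0,0,0,0,0,0],[0,0,0,0,0,0,0],[0,0,0,0,0,0,0],[0,0,0,0,0,0,0]]'
python3 - <<'E'
from h import *
img,K,R,t=cam("side"); s=robot.sense(); p=s["ee_pos"]; uv=proj(K,R,t,p); b=proj(K,R,t,[.4937,.2715,.105]); print(p,uv,b,s["wrist_force"])
x,y=int(b[0])-60,int(b[1])-45
c=cv2.resize(np.ascontiguousarray(img[y:y+90,x:x+120,::-1]),None,fx=6,fy=6,interpolation=cv2.INTER_CUBIC)
cv2.imwrite("pics/side2.png",c)
E
```

```text
t: 3.4
ee_pos: [0.494, 0.2716, 0.1249]
eef_rot: [180.0, -0.0, 118.7]
wrist_force: [-0.3, 0.2, -0.4]
width: 0.0001
t: 4.2
ee_pos: [0.4939, 0.2715, 0.1248]
eef_rot: [-180.0, 0.0, 118.7]
wrist_force: [0.8, -0.0, -0.0]
width: 0.0001
[0.49386655 0.27155978 0.12479635] [265.88909765 215.3647466 ] [266.1767929  221.75346567] [-0.16184931  0.04236184 -0.05409906]
```

View pics/side2.png

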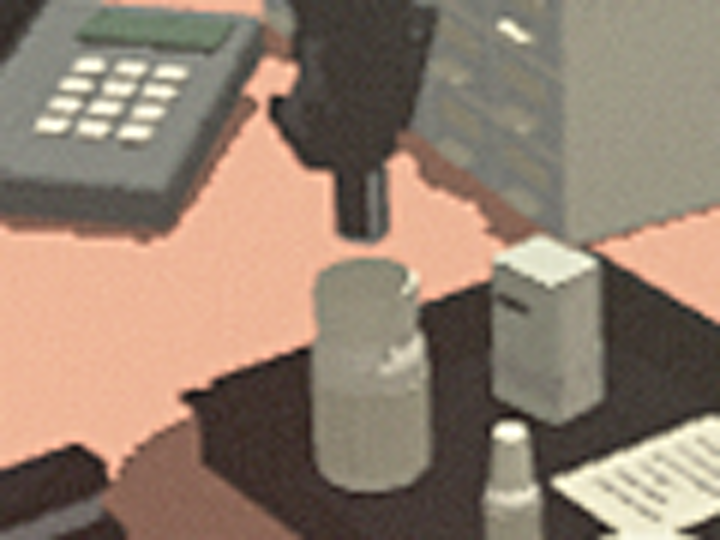

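The fingertips (362,240) stand just clear of the cap, centred over it, about 20 mm up. I'll hold for the rest of the two seconds with a margin.

```bash
python3 -m inch '[[0,0,0,0,0,0,0],[0,0,0,0,0,0,0],[0,0,0,0,0,0,0],[0,0,0,0,0,0,0],[0,0,0,0,0,0,0],[0,0,0,0,0,0,0],[0,0,0,0,0,0,0],[0,0,0,0,0,0,0]]' && python3 -m inch '[[0,0,0,0,0,0,0],[0,0,0,0,0,0,0],[0,0,0,0,0,0,0],[0,0,0,0,0,0,0],[0,0,0,0,0,0,0],[0,0,0,0,0,0,0],[0,0,0,0,0,0,0],[0,0,0,0,0,0,0]]' && python3 -m inch '[[0,0,0.005,0,0,0,0],[0,0,0.02,0,0,0,0],[0,0,0.04,0,0,0,0],[0,0,0.06,0,0,0,0],[0,0,0.08,0,0,0,0],[0,0,0.1,0,0,0,0],[0,0,0.105,0,0,0,0]]'
```

```text
t: 5.05
ee_pos: [0.4939, 0.2715, 0.1248]
eef_rot: [-180.0, -0.0, 118.7]
wrist_force: [0.4, 1.0, 0.8]
width: -0.0004
t: 5.85
ee_pos: [0.4939, 0.2716, 0.1248]
eef_rot: [180.0, -0.0, 118.7]
wrist_force: [0.6, 0.0, 0.3]
width: -0.0001
t: 6.55
ee_pos: [0.4947, 0.272, 0.2325]
eef_rot: [179.8, 0.0, 118.7]
wrist_force: [-0.2, -0.3, -0.6]
width: -0.0003
```

```bash
python3 -m inch '[[-0.02,-0.008,0,0,0,-1,0],[-0.045,-0.028,0,0,0,-3,0],[-0.065,-0.055,0,0,0,-6,0],[-0.07,-0.085,0,0,0,-9,0],[-0.07,-0.115,0,0,0,-12,0],[-0.06,-0.145,0,0,0,-15,0],[-0.04,-0.175,0,0,0,-18,0],[-0.015,-0.195,0,0,0,-20,0]]' && python3 -m inch '[[0.012,-0.007,0,0,0,-1,0],[0.0172,-0.0078,0,0,0,-1,0],[0.0172,-0.0078,0,0,0,-1,0],[0.0172,-0.0078,0,0,0,-1,0]]'
```

```text
t: 7.35
ee_pos: [0.4786, 0.0748, 0.2298]
eef_rot: [180.0, 0.0, 98.6]
wrist_force: [0.4, 1.1, 0.6]
width: 0.0002
t: 7.75
ee_pos: [0.4955, 0.0696, 0.2296]
eef_rot: [-180.0, -0.0, 97.8]
wrist_force: [-0.1, 0.2, 0.1]
width: 0.0001
```

```bash
python3 -m inch '[[0,0,-0.01,0,0,0,0],[0,0,-0.03,0,0,0,0],[0,0,-0.05,0,0,0,0],[0.0005,-0.0005,-0.075,0,0,0,0],[0.0005,-0.0005,-0.1,0,0,0,0],[0.0005,-0.0005,-0.12,0,0,0,0],[0.0005,-0.0005,-0.13,0,0,0,0],[0.0005,-0.0005,-0.13,0,0,0,0]]'
python3 - <<'E'
from h import *
img,K,R,t=cam("side"); s=robot.sense(); p=s["ee_pos"]; uv=proj(K,R,t,p); b=proj(K,R,t,[.4962,.069,.043]); print(p,uv,b,s["wrist_force"])
x,y=int(b[0])-60,int(b[1])-45
c=cv2.resize(np.ascontiguousarray(img[y:y+90,x:x+120,::-1]),None,fx=6,fy=6,interpolation=cv2.INTER_CUBIC)
for q,col in ((uv,(0,0,255)),(b,(0,255,0))): cv2.drawMarker(c,(int((q[0]-x+.5)*6),int((q[1]-y+.5)*6)),col,cv2.MARKER_CROSS,14,1)
cv2.imwrite("pics/side3.png",c)
E
```

```text
t: 8.55
ee_pos: [0.4951, 0.0685, 0.0983]
eef_rot: [-179.8, -0.0, 97.8]
wrist_force: [0.2, -0.8, -0.4]
width: -0.0003
[0.49601711 0.06856815 0.09961931] [313.37612894 252.51047389] [313.32174686 271.13529454] [-0.06158264  0.10586394  0.56000314]
```

View pics/side3.png

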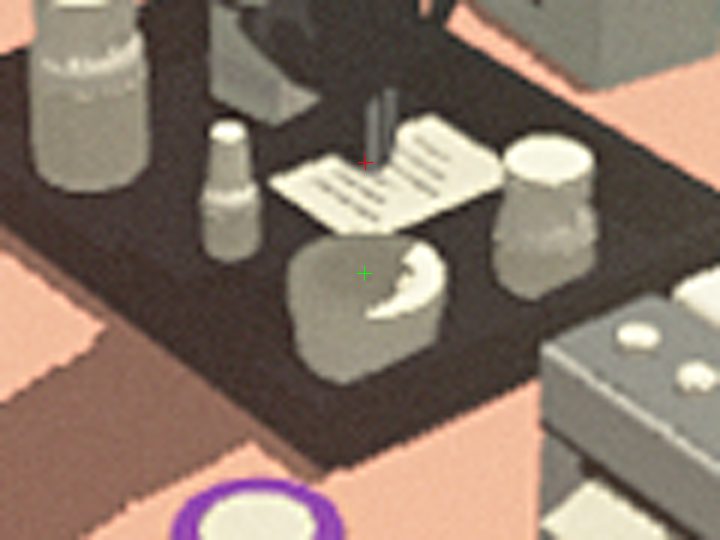

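Run:
```python
from h import *
img,K,R,t=cam("side"); s=robot.sense(); p=s["ee_pos"]; uv=proj(K,R,t,p); b=proj(K,R,t,[.4962,.069,.043]); print(p,uv,b,s["wrist_force"])
x,y=int(uv[0])-25,int(uv[1])-25
im=np.clip(img.astype(float)*2.5-60,0,255).astype(np.uint8)
c=cv2.resize(np.ascontiguousarray(im[y:y+50,x:x+50,::-1]),None,fx=11,fy=11,interpolation=cv2.INTER_CUBIC)
for q,col in ((uv,(0,0,255)),(b,(0,255,0))): cv2.drawMarker(c,(int((q[0]-x+.5)*11),int((q[1]-y+.5)*11)),col,cv2.MARKER_CROSS,14,1)
cv2.imwrite("pics/side4.png",c)
```

```text
[0.49667837 0.06854724 0.1003887 ] [313.58321928 252.1677637 ] [313.32174686 271.13529454] [0.36049873 0.62488916 1.05472246]
```

View pics/side4.png

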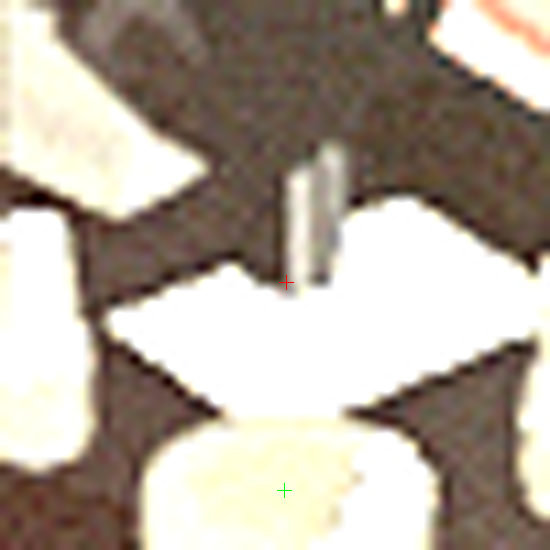

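With contrast stretched, the finger silhouette spans about 235–340 px and is centred on the TCP mark (286,283), above the lid centre. I'll go down to 20 mm above the lid and hold.

```bash
python3 -m inch '[[0,0,-0.008,0,0,0,0],[0,0,-0.018,0,0,0,0],[0,0,-0.027,0,0,0,0],[0,0,-0.033,0,0,0,0],[0,0,-0.0355,0,0,0,0],[0,0,-0.036,0,0,0,0],[0,0,-0.036,0,0,0,0],[0,0,-0.036,0,0,0,0]]' && python3 -m inch '[[0,0,0,0,0,0,0],[0,0,0,0,0,0,0],[0,0,0,0,0,0,0],[0,0,0,0,0,0,0],[0,0,0,0,0,0,0],[0,0,0,0,0,0,0],[0,0,0,0,0,0,0],[0,0,0,0,0,0,0]]'
python3 - <<'E'
from h import *
img,K,R,t=cam("side"); s=robot.sense(); p=s["ee_pos"]; uv=proj(K,R,t,p); b=proj(K,R,t,[.4962,.069,.043]); print(p,uv,b,s["wrist_force"])
x,y=int(b[0])-60,int(b[1])-45
c=cv2.resize(np.ascontiguousarray(img[y:y+90,x:x+120,::-1]),None,fx=6,fy=6,interpolation=cv2.INTER_CUBIC)
cv2.imwrite("pics/side5.png",c)
E
```

```text
t: 9.45
ee_pos: [0.4969, 0.0683, 0.0641]
eef_rot: [180.0, 0.0, 97.7]
wrist_force: [0.0, 0.7, 0.5]
width: -0.0003
t: 10.25
ee_pos: [0.4966, 0.0682, 0.0638]
eef_rot: [-180.0, 0.0, 97.7]
wrist_force: [0.3, 0.6, 0.0]
width: 0.0
[0.49658728 0.06825154 0.0637839 ] [313.62435832 264.42619635] [313.32174686 271.13529454] [0.99511054 0.92666568 0.18733743]
```

View pics/side5.png

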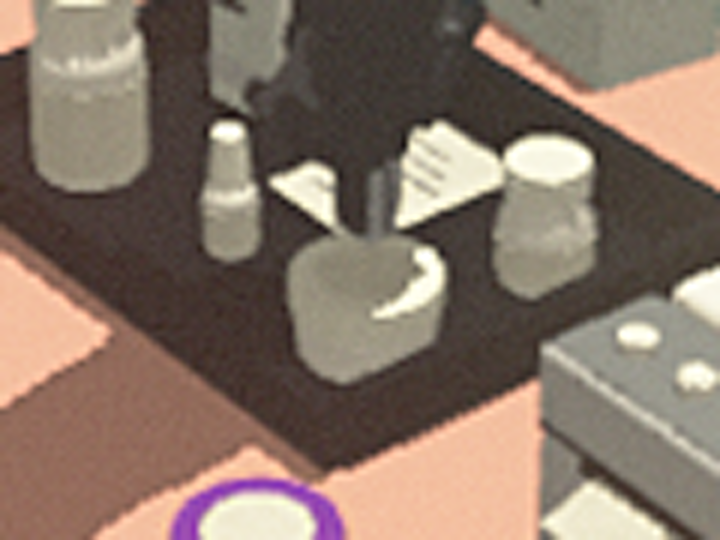

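The fingertips (370,236) end just behind the lid's middle in the view, about 20 mm above it, and nothing is touched. I'll hold for the rest, then rise.

```bash
python3 -m inch '[[0,0,0,0,0,0,0],[0,0,0,0,0,0,0],[0,0,0,0,0,0,0],[0,0,0,0,0,0,0],[0,0,0,0,0,0,0],[0,0,0,0,0,0,0],[0,0,0,0,0,0,0],[0,0,0,0,0,0,0]]' && python3 -m inch '[[0,0,0,0,0,0,0],[0,0,0,0,0,0,0],[0,0,0,0,0,0,0],[0,0,0,0,0,0,0],[0,0,0,0,0,0,0],[0,0,0,0,0,0,0],[0,0,0,0,0,0,0],[0,0,0,0,0,0,0]]' && python3 -m inch '[[0,0,0.01,0,0,0,0],[0,0,0.03,0,0,0,0],[0,0,0.055,0,0,0,0],[0,0,0.08,0,0,0,0],[0,0,0.11,0,0,0,0],[0,0,0.135,0,0,0,0],[0,0,0.155,0,0,0,0],[0,0,0.165,0,0,0,0]]'
```

```text
t: 11.1
ee_pos: [0.4966, 0.0682, 0.0638]
eef_rot: [180.0, -0.0, 97.7]
wrist_force: [0.4, -0.2, -0.9]
width: 0.0004
t: 11.9
ee_pos: [0.4966, 0.0682, 0.0638]
eef_rot: [180.0, -0.0, 97.7]
wrist_force: [-0.9, -0.1, -0.0]
width: 0.0003
t: 12.7
ee_pos: [0.4972, 0.0683, 0.2315]
eef_rot: [179.8, -0.0, 97.7]
wrist_force: [-0.9, -0.0, -0.5]
width: 0.0001
```

```bash
python3 -m inch '[[-0.01,-0.01,0,0,0,-1,0],[-0.03,-0.03,0,0,0,-3,0],[-0.05,-0.055,0,0,0,-6,0],[-0.07,-0.08,0,0,0,-9,0],[-0.085,-0.105,0,0,0,-12,0],[-0.095,-0.13,0,0,0,-15,0],[-0.1,-0.155,0,0,0,-18,0],[-0.1,-0.18,0,0,0,-21,0]]' && python3 -m inch '[[-0.002,-0.025,0,0,0,-3,0],[0.005,-0.05,0,0,0,-6,0],[0.015,-0.075,0,0,0,-9,0],[0.03,-0.1,0,0,0,-12,0],[0.045,-0.12,0,0,0,-14,0],[0.055,-0.128,0,0,0,-15,0],[0.0574,-0.1305,0,0,0,-15,0],[0.0574,-0.1305,0,0,0,-15,0]]' && python3 -m inch '[[0,0,0,0,0,0,0],[0,0,0,0,0,0,0]]'
```

```text
t: 13.5
ee_pos: [0.3944, -0.1127, 0.2279]
eef_rot: [-179.9, 0.0, 76.5]
wrist_force: [0.3, -0.6, 0.1]
width: 0.0001
t: 14.3
ee_pos: [0.4534, -0.2418, 0.2282]
eef_rot: [-179.9, -0.0, 61.7]
wrist_force: [-0.1, 0.6, 0.1]
width: 0.0002
t: 14.5
ee_pos: [0.4535, -0.2415, 0.2291]
eef_rot: [180.0, -0.0, 61.8]
wrist_force: [0.8, 1.0, 0.7]
width: 0.0001
```

```bash
python3 -m inch '[[0,0,-0.008,0,0,0,0],[0.0005,-0.0008,-0.022,0,0,0,0],[0.0005,-0.0008,-0.038,0,0,0,0],[0.0005,-0.0008,-0.053,0,0,0,0],[0.0005,-0.0008,-0.066,0,0,0,0],[0.0005,-0.0008,-0.074,0,0,0,0],[0.0005,-0.0008,-0.077,0,0,0,0],[0.0005,-0.0008,-0.077,0,0,0,0]]'
python3 - <<'E'
from h import *
for n in ("side","top"):
    img,K,R,t=cam(n); s=robot.sense(); p=s["ee_pos"]; uv=proj(K,R,t,p); b=proj(K,R,t,[.454,-.2424,.135]); print(n,p,uv,b,s["wrist_force"])
    x,y=int(b[0])-50,int(b[1])-40
    c=cv2.resize(np.ascontiguousarray(img[y:y+80,x:x+100,::-1]),None,fx=7,fy=7,interpolation=cv2.INTER_CUBIC)
    for q,col in ((uv,(0,0,255)),(b,(0,255,0))): cv2.drawMarker(c,(int((q[0]-x+.5)*7),int((q[1]-y+.5)*7)),col,cv2.MARKER_CROSS,14,1)
    cv2.imwrite(f"pics/{n}6.png",c)
E
```

```text
t: 15.3
ee_pos: [0.4544, -0.243, 0.1516]
eef_rot: [-180.0, 0.0, 61.7]
wrist_force: [0.2, -0.1, 0.1]
width: 0.0005
side [ 0.4546246  -0.2431145   0.15210125] [394.04105631 298.04228628] [392.94265156 304.68108832] [ 0.32240402 -0.05720671  0.39069642]
top [ 0.45478526 -0.2432059   0.15237548] [451.3455675  278.06362115] [449.11180098 278.54013975] [-0.54206036 -0.13664423  0.82761069]
```

View pics/side6.png

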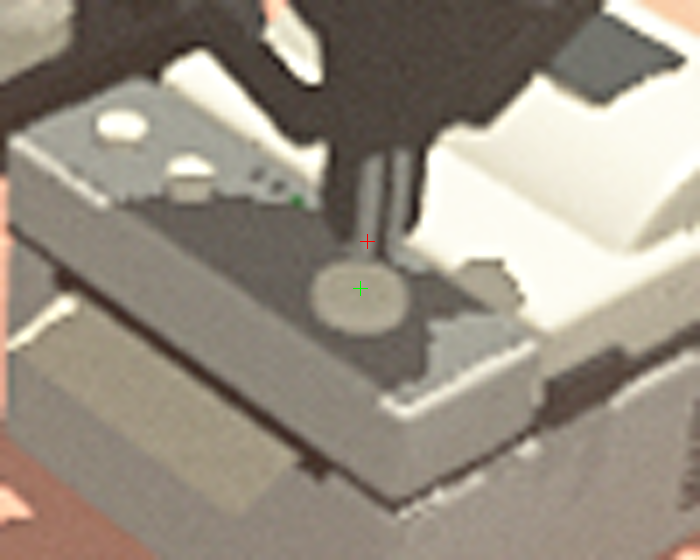

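View pics/top6.png

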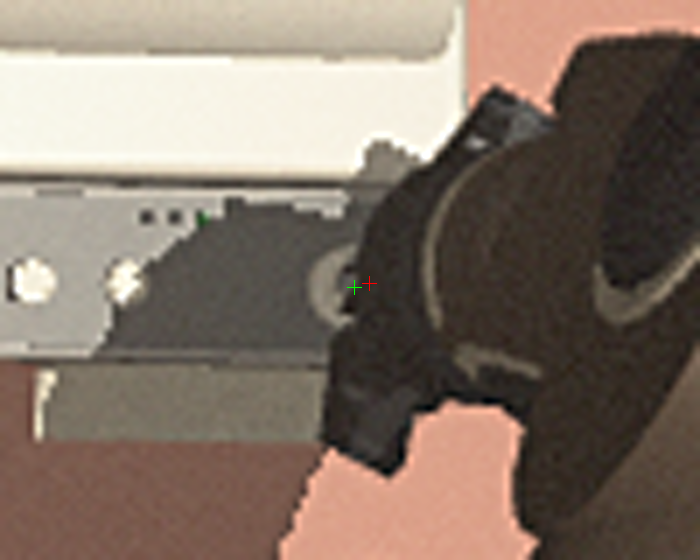

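The side view has the fingertips (372,245) just above the key (360,297), with the small keys well clear at (122,127) and (188,170). I'll go down slowly and watch the force.

```bash
python3 -m inch '[[-0.0003,0.0004,-0.004,0,0,0,0],[-0.0006,0.0008,-0.008,0,0,0,0],[-0.0006,0.0008,-0.011,0,0,0,0],[-0.0006,0.0008,-0.013,0,0,0,0],[-0.0006,0.0008,-0.014,0,0,0,0],[-0.0006,0.0008,-0.014,0,0,0,0],[-0.0006,0.0008,-0.014,0,0,0,0]]' && python3 -m inch '[[0,0,-0.001,0,0,0,0],[0,0,-0.002,0,0,0,0],[0,0,-0.003,0,0,0,0],[0,0,-0.003,0,0,0,0]]'
```

```text
t: 16.1
ee_pos: [0.4539, -0.2423, 0.1379]
eef_rot: [180.0, 0.0, 61.7]
wrist_force: [-0.3, 0.1, -0.7]
width: 0.0
t: 16.5
ee_pos: [0.4539, -0.2423, 0.1348]
eef_rot: [180.0, 0.0, 61.7]
wrist_force: [-0.5, 0.9, 1.8]
width: 0.0003
```

Contact shows at z ≈ 0.135 (1.8 N), as expected. I'll press on through the 5 mm of travel.

```bash
python3 -m inch '[[0,0,-0.001,0,0,0,0],[0,0,-0.002,0,0,0,0],[0,0,-0.003,0,0,0,0],[0,0,-0.004,0,0,0,0],[0,0,-0.004,0,0,0,0]]' && python3 -m inch '[[0,0,-0.0005,0,0,0,0],[0,0,-0.001,0,0,0,0],[0,0,-0.001,0,0,0,0]]'
```

```text
t: 17.0
ee_pos: [0.4539, -0.2423, 0.1309]
eef_rot: [180.0, 0.0, 61.7]
wrist_force: [-0.8, 0.4, 3.2]
width: -0.0001
t: 17.3
ee_pos: [0.4539, -0.2423, 0.13]
eef_rot: [180.0, 0.0, 61.7]
wrist_force: [-1.0, 0.8, 5.4]
width: 0.0001
```

```bash
python3 -m inch '[[0,0,-0.0003,0,0,0,0],[0,0,-0.0006,0,0,0,0],[0,0,-0.0006,0,0,0,0]]'
```

```text
t: 17.6
ee_pos: [0.454, -0.2423, 0.13]
eef_rot: [180.0, -0.0, 61.7]
wrist_force: [-2.5, 1.0, 8.4]
width: 0.0002
```

The height stays at 0.1300 while the force climbs from 5.4 to 8.4 N, so the key is on its stop. I'll press a touch more to be sure, hold briefly, then release straight up.

```bash
python3 -m inch '[[0,0,-0.0005,0,0,0,0],[0,0,-0.0008,0,0,0,0],[0,0,-0.0008,0,0,0,0],[0,0,-0.0008,0,0,0,0]]' && python3 -m inch '[[0,0,0.002,0,0,0,0],[0,0,0.005,0,0,0,0],[0,0,0.01,0,0,0,0],[0,0,0.02,0,0,0,0],[0,0,0.035,0,0,0,0],[0,0,0.055,0,0,0,0],[0,0,0.075,0,0,0,0],[0,0,0.095,0,0,0,0]]' && python3 -m inch '[[-0.01,0,0.01,0,0,0,0],[-0.03,0,0.015,0,0,0,0],[-0.05,0,0.02,0,0,0,0],[-0.075,0,0.02,0,0,0,0],[-0.1,0,0.02,0,0,0,0],[-0.12,0,0.02,0,0,0,0],[-0.135,0,0.02,0,0,0,0],[-0.14,0,0.02,0,0,0,0]]'
```

```text
t: 18.0
ee_pos: [0.454, -0.2423, 0.1299]
eef_rot: [179.9, 0.0, 61.7]
wrist_force: [-3.4, 1.7, 13.0]
width: -0.0002
t: 18.8
ee_pos: [0.4537, -0.2422, 0.2244]
eef_rot: [-180.0, -0.0, 61.7]
wrist_force: [-0.9, -0.2, 0.4]
width: 0.0001
t: 19.6
ee_pos: [0.3124, -0.2421, 0.2435]
eef_rot: [180.0, 0.0, 61.7]
wrist_force: [0.5, 0.5, 0.6]
width: 0.0001
```

Run:
```python
from seg import *
import pickle
o={}
for n in ("side","top"):
    o[n]=cam(n); cv2.imwrite(f"pics/{n}7.png",o[n][0][:,:,::-1])
s=robot.sense(); print(s["t"],s["ee_pos"],s["wrist_force"])
pickle.dump(o,open("o1.pkl","wb"))
p=pickle.load(open("o0.pkl","rb"))
for n,sd in (("top",{"key":(449,279),"tall":(231,267),"jar":(307,265),"short":(318,225),"carton":(234,225),"feed":(417,278),"power":(404,278)}),("side",{"key":(394,305),"tall":(267,223),"feed":(369,288),"power":(359,281),"short":(344,253)})):
    for k,c in sd.items():
        th=150 if (k=="jar") else 190
        a=blob(p[n][0],c,th); b=blob(o[n][0],c,th)
        print(n,k,None if a is None else np.round(a[0],2),None if b is None else np.round(b[0],2))
```

```text
19.7 [ 0.31348836 -0.24233315  0.24354392] [0.9533882  0.39060038 1.50804576]
top key [448.96 278.68] [449.   278.66]
top tall [230.99 266.4 ] [230.99 266.41]
top jar [315.62 264.77] [315.65 264.77]
top short [317.51 224.57] [317.49 224.58]
top carton [233.86 225.  ] [233.84 224.98]
top feed [417.09 277.83] [417.13 277.84]
top power [403.44 277.8 ] [403.52 277.75]
side key [393.12 304.69] [393.17 304.7 ]
side tall [262.18 217.17] [261.48 215.91]
side feed [368.8  288.07] [368.79 288.12]
side power [358.92 281.36] [358.98 281.37]
side short [332.58 253.11] None
```

View pics/top7.png

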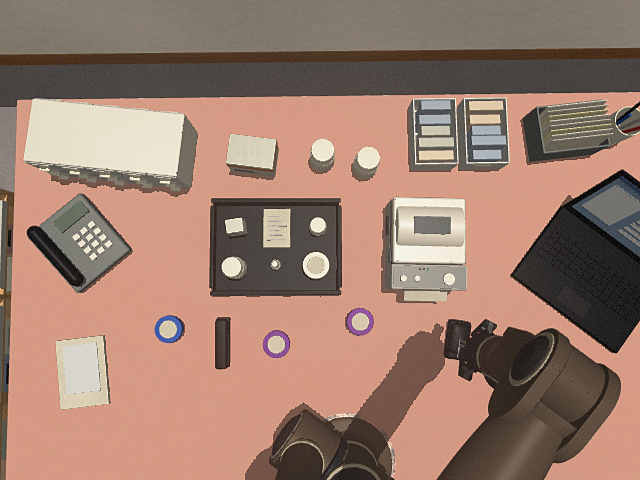

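View pics/side7.png

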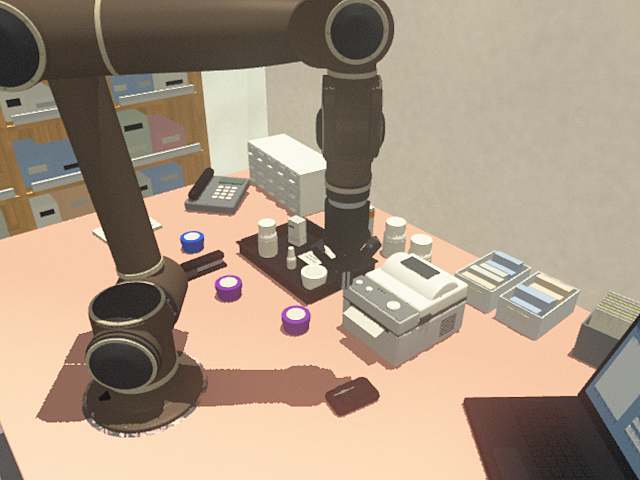

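The pictures show everything standing where it was. The key is back at top (449.0, 278.7) and side (393.2, 304.7), within 0.1 px of the start, and the arm is clear of everything. I'll let the arm settle and hand in.

```bash
python3 -m inch '[[0,0,0,0,0,0,0],[0,0,0,0,0,0,0],[0,0,0,0,0,0,0],[0,0,0,0,0,0,0],[0,0,0,0,0,0,0]]'
python3 - <<'E'
from h import *
s=robot.sense(); print(s["t"],np.round(s["joint_vel"],2),s["wrist_force"])
print(robot.finish_job())
E
```

```text
t: 20.2
ee_pos: [0.3141, -0.2422, 0.2433]
eef_rot: [-180.0, -0.0, 61.7]
wrist_force: [0.2, 0.0, -0.3]
width: 0.0002
20.2 [-0.17 -0.13 -0.1   0.07 -0.01 -0.04] [ 0.23612759  0.02462196 -0.30285931]
the job is handed in; nothing more can be done
None
```

The job is done in the order asked and handed in at 20.2 s.

- **Pointing:** With the gripper shut, I held the fingertips about 20 mm above the tall bottle's cap for about 2.5 s, then about 20 mm above the ointment jar's lid for about 2.5 s. Both holds were centred to within about 1 mm of the measured centres. I crossed between them at about 230 mm height, keeping forward of the eye-drop bottle.
- **Print key:** I pressed it until the fingertips stopped at z = 0.130 m, the full 5 mm of travel. The force rose to 13 N there without further movement, so it was on its stop. I then released it straight up.

**Last checks:**
- **Top view:** The print key, the two small keys, the tall bottle, jar, short bottle and carton are all within 0.1 px of where they started. The other loose things, including the dropper, I compared only by eye, and they look unmoved.
- **Side view:** The three keys are also within 0.1 px. This check failed for two bottles. The tall bottle's brightness mask ran into the background, so its 1.4 px shift is not usable, and the short bottle was hidden by the arm.
- **Heights:** The two-view heights agreed with the text to within 2 mm. The jar lid measured 42 mm against the stated 44 mm.

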